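Prop the parts box lid open

TASK

The hinge of the grey steel parts box is worn and only just holds the wide-open lid. Swing the prop rod up out of its clip on the box's low side wall while the lid is wide open, then lower the lid until the rod's tip sits in the slot bracket under it and the rod carries the lid. Never let the lid drop shut, and leave the parts and tools around it where they are.

Things in the scene. Friction and masses are not known exactly. Their poses are not given: they have to be found in the camera images.
- chest: Open sheet-steel box fixed on the bench, 260 (x) by 240 mm (y), walls 4 mm. Origin: centre of its underside; z up. Lid hinge along x at the top of the +y wall; the -y wall is the front. Walls 85 mm high, but the -x wall (at x = -120 mm) only 45 mm: the prop rod lies above it, axis 62 mm high, and fingers can straddle both. Inside the box nothing stands within 100 mm of that wall.
- lid (a joint): Lid angle, rad: 0 shut (level), grows as it opens, stop at 1.5; starts wide open, 1.24 to 1.36. Friction alone holds the lid (0.6 kg) only above about 1.2; lower down it may sink shut unless held or propped. With the rod's tip in the slot it rests at about 0.90 to 0.98.
- prop (a joint): Rod angle, rad: 0 lying level in its clip along the box's +y, grows as it swings up toward the front wall in the upright plane box x = -120 mm; stop 1.5. The open-topped clip does not grip. Above about 0.5 the rod stays where it is left (0.09 N m friction). Left at 0.90 to 1.03 (0.97 best) it is met by the slot when the lid comes down. It swings clear under a lid standing at 1.2 or more.
- lid_hinge (a point): Middle of the hinge axis: box frame (0, 120, 90) mm. The axes are the box's.
- lid_tab (a point): Centre of the pull tab, a flat steel tongue in the middle of the lid's free edge: 70 mm wide, 40 mm long (208 to 245 mm from the hinge), 8 mm thick; the point is 228 mm from the hinge. Axes turn with the lid: its -y axis points from the hinge along the lid to the free edge, z is the lid's outward face (up when shut).
- lid_slot (a point): Centre of the slot in the bracket under the lid, in the rod's plane (box x = -120 mm), 167.5 mm from the hinge, 5 mm below the panel's underside. The slot opens away from the panel: 35 mm long along the lid between two end walls 12 mm high, 22 mm wide. Axes as for the tab. Panel: 3 mm thick, 280 mm wide, 210 mm from hinge to edge.
- prop_pivot (a point): Pivot of the prop rod near the front end of the low wall: box frame (-120, -95, 62) mm. Its cheeks stand 7 mm off the rod's axis either side, box y -106 to -84 mm, 74 mm high; the clip's two prongs likewise at box y 66 to 78 mm, 71 mm high.
- prop_mid (a point): Point on the rod's axis 110 mm from the pivot, free on both sides and good to pinch. Round steel rod, 10 mm diameter, 0.1 kg. Its y axis runs along the rod to the tip.
- prop_tip (a point): Centre of the rod's rounded end (5 mm radius), 194.6 mm from the pivot.
- piston: Bystander: aluminium piston, 52 mm across, 47 mm high, standing inside the box near its middle. Origin at its underside.
- bearing: Bystander: steel bearing ring, 60 mm across, 16 mm high, lying inside the box. Origin at its underside.
- oil_bottle: Bystander: black oil bottle, 72 mm across, 210 mm high, standing on the bench to the left of the box. Origin at its underside.
- spray_can: Bystander: spray can, 62 mm across, 180 mm high, standing on the bench at the far right. Origin at its underside.
- jar: Bystander: glass jar, 72 mm across, 100 mm high, on the bench at the near left. Origin at its underside.
- wrench: Bystander: steel wrench, 170 mm long, lying flat on the bench in front of the box's front wall. Origin at its underside.
- screwdriver: Bystander: screwdriver, 190 mm long, lying flat on the bench at the near right. Origin at its underside.
- sprocket: Bystander: dark steel sprocket, 130 mm across, 19 mm high at its hub, lying flat on the bench at the far left. Origin at its underside.

How it is judged:
By the outcome, as a careful person would: the job done as asked, in the order asked, and still so for the second after the job is handed in, with the robot touching nothing.
It also fails if it takes over 51 s, if anything falls off the work surface, if the arm or the gripper's body presses on something with over 40 N, if the wrist force passes 120 N, or if a joint passes its speed limit or range.

ROBOT

A 6-joint arm with a two-finger parallel gripper is mounted at the origin on the work surface. World frame = base frame: x ahead of the robot, y to its left, z up, the work surface at z = 0. Lengths are in mm, angles in degrees, forces in N, time in s.
With the tool pointing down it reaches from about 325 to 900 mm from the base axis. Payload 6.1 kg.
Tool frame: the origin (TCP) lies at the very end of the fingers, on their centre line; the grasp point (between the pads) lies 19 mm behind it (ctrl.grasp_offset is the distance from the TCP to the grasp point, in mm); z points along the fingers, y is the direction in which the jaws open and shut (so a half turn about z gives the same grasp; the last joint's range is limited). The gripper opens to 85 mm and grips with 20 to 120 N. Pads are 22 mm wide; open, the fingers measure 114 mm over their backs; the gripper's body (76 mm by 85 mm) begins 54 mm behind the grasp point. The pads swing forward as they close: fully open they stand 13 mm farther back than shut.
Start: joints at [-77.355, 12.628, 87.462, -0, 79.91, -7.225], TCP at [212.424, -587.786, 231.3] pointing down, gripper open.
Joint ranges: [-170.65, 170.65], [-52.31, 119.04], [5.05, 147.46], [-71.25, 251.25], [11.57, 151.72], [-153.62, 153.62]. Speed limits (degrees/s): [147.25, 147.25, 172.46, 180, 180, 180].

INTERFACE

Orientations are given as a 3x3 rotation matrix whose columns are the frame's x, y, z axes.
In Python, from station import get_state, optics, workorder, ctrl gives the robot as it stands.
- The arm moves only by the tool jog_arm, never from a script. Its argument "plan" is a list of rows, each a list of 6 numbers: the shift along the world's x, y, z in mm, then the turn, a rotation vector about the world's x, y, z in degrees. In form: [[tx, ty, tz, wx, wy, wz], ...]. A call has 1 to 12 rows; each row shifts and turns the pose as measured when the row begins; what a row does not reach is not made up. A row lasts 1/8 s, in which the tool goes at most 62.5 mm and 10.7 degrees, less where a joint would pass 70% of its speed; a pose out of reach is approached as far as the arm can. A call is refused whole if a number of a shift passes 62.5 or a number of a turn 10.7, either way. A call with a gripper value outside its range is refused whole. "grip" is the opening, from 0 (shut) to 1 (fully open), set as the call begins (left out, the last holds). The fingers move at their own pace and stop on an object; "newtons" is the grip in N (left out, the last holds). Time passes only in rows, so rows that do not move let the fingers close. It gives the time, the measured TCP pose, the force and the opening at its end, in the units of the state.
- get_state(): the state, without advancing time (a new reading comes with each control period).
- optics.get_image(name): name is "side" or "top" or "wrist"; returns the picture (420x560x3 uint8, red, green, blue); there is no depth.
- optics.calibration(name): a dict with "fx", "fy", "cx", "cy" (pixels), "R" (3x3) and "t" (3): a world point X has camera coordinates R X + t. Camera axes: x right, y down, z forward; pixel columns grow to the right and rows downward; lengths in mm; the calibration is good to about 2 mm. A picture is of the moment at which its call begins: read the wrist's pose just before it. calibration takes no time and is no camera call; for the wrist camera it gives the pose at the moment of the call.
- workorder.job_done(): hands the job in, once; it reports no verdict.
The state is a dict: "clock": time; "joint_positions": joint angles; "joint_vel": joint speeds; "effort": joint torques, N m; "tool_pos": TCP position; "orientation": TCP orientation; "contact_force": force on the tool from outside, world axes, zero at the start; "wrist_torque": the same for the moment, N m; "grip_width": finger opening in mm.
Only numpy, scipy, OpenCV 4.12 (cv2) and the standard library are available. Lean on these libraries where they do the work, as an engineer would, in place of code of your own. Each camera call takes 0.05 s, during which the arm holds its last target. There are 200 camera calls.

## Working session

There is one attempt and no reset: what is moved stays moved. The work goes in short steps, Python scripts to look and compute and a tool call to move; the robot and the scene stay as the last step left them, time stands still between calls to the robot, and variables do not carry over. Pictures are saved under pics/ and viewed, about 8 in all and at most 12, crops included, and the job is handed in when it is done.

Besides the shell and the picture viewer there is one more tool, called as a command line: name --pt "numbers of a row" for each row, then --argument value for the rest. jog_arm: Moves the arm, as the interface text tells. Its arguments: {"type":"object","properties":{"plan":{"type":"array","items":{"type":"array","items":{"type":"number"}}},"grip":{"type":"number"},"newtons":{"type":"number"}},"required":["plan"]}

```bash
ls; mkdir -p pics; python3 - <<'E'
from station import get_state, optics, workorder, ctrl
import cv2
s=get_state();print(s['clock'],s['tool_pos'],s['orientation'],s['grip_width'],ctrl.grasp_offset)
for n in('side','top'):
    cv2.imwrite(f'pics/{n}0.png',optics.get_image(n)[:,:,::-1]);c=optics.calibration(n);print(n,c)
E
```

```text
pics
0.0 [ 212.28875356 -587.18668835  230.17435178] [[ 9.40466392e-01  3.39886386e-01 -4.58744905e-04]
 [ 3.39886613e-01 -9.40464364e-01  1.96752220e-03]
 [ 2.37300774e-04 -2.00630975e-03 -9.99997959e-01]] 85.62659337841032 18.700000000000003
side {'fx': 505.1958404989412, 'fy': 505.1958404989412, 'cx': 275.52580780763094, 'cy': 213.00841390951643, 'R': array([[-0.46088539, -0.88743946, -0.00598776],
       [-0.74822455,  0.39219562, -0.53510992],
       [ 0.47722603, -0.24214416, -0.84476122]]), 't': array([ 268.99216314,  409.81342445, 1041.95515225])}
top {'fx': 461.26191190418655, 'fy': 461.26191190418655, 'cx': 274.94971102290475, 'cy': 206.5627634026711, 'R': array([[ 0.00883146, -0.9999195 ,  0.00911075],
       [-0.98925878, -0.01006601, -0.14582779],
       [ 0.14590776, -0.00772502, -0.98926804]]), 't': array([   1.96235971,  532.50831649, 1093.56491498])}
```

View pics/side0.png

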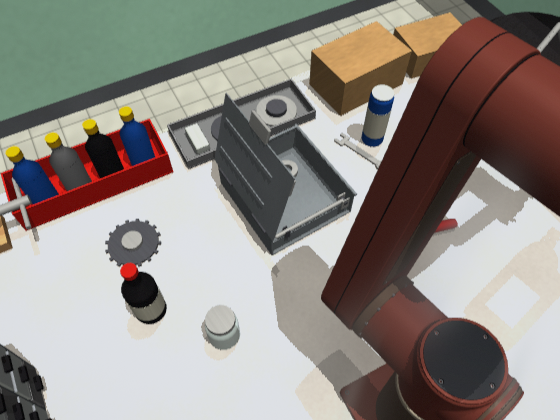

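View pics/top0.png

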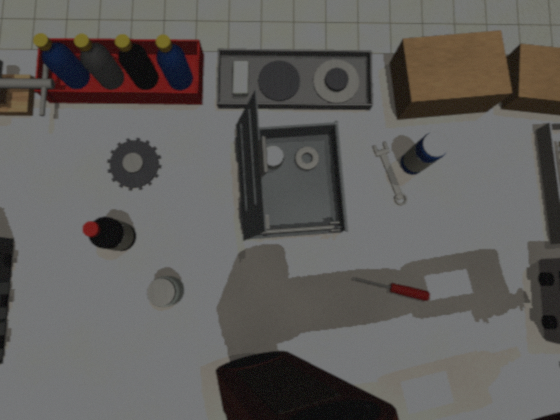

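The side view shows the box with its lid open at about (255,160). In the top view the box spans about (240..345, 125..237): hinge to the left (world +y), front to the right, and the low wall with the rod at the bottom, nearest the robot. I'll crop and enlarge both.

```bash
python3 - <<'E'
import cv2,numpy as np
t=cv2.imread('pics/top0.png')[85:250,225:365];t=cv2.convertScaleAbs(cv2.resize(t,None,fx=3.6,fy=3.6,interpolation=cv2.INTER_CUBIC),alpha=1.8)
cv2.imwrite('pics/top0c.png',t)
s=cv2.imread('pics/side0.png')[85:260,205:365];cv2.imwrite('pics/side0c.png',cv2.resize(s,None,fx=3.4,fy=3.4,interpolation=cv2.INTER_CUBIC))
E
```

```text
(no output)
```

View pics/top0c.png

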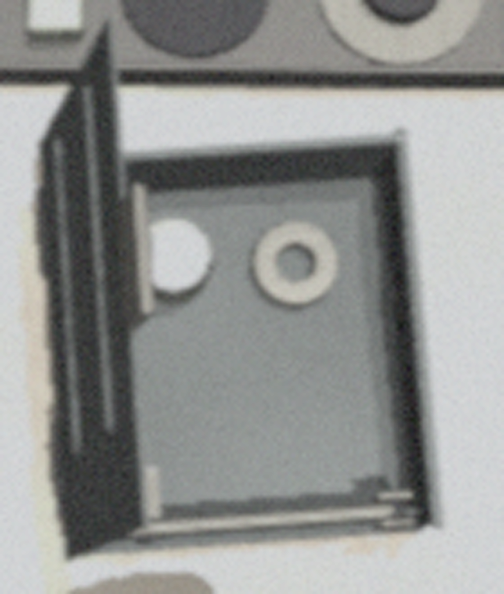

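View pics/side0c.png

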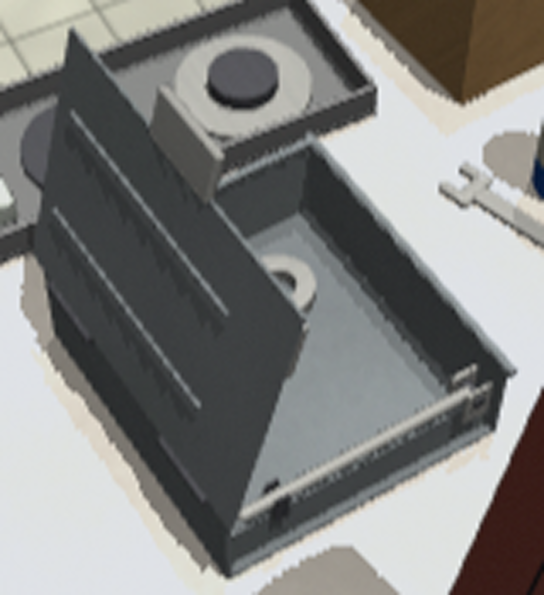

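```bash
cat > h.py <<'E'
import numpy as np
from station import get_state, optics, workorder, ctrl
def ray(n,u,v,c=None):
    c=c or optics.calibration(n);R,t=np.array(c['R']),np.array(c['t'])
    d=R.T@[(u-c['cx'])/c['fx'],(v-c['cy'])/c['fy'],1];return -R.T@t,d/np.linalg.norm(d)
def plane(n,u,v,z):
    o,d=ray(n,u,v);return o+d*(z-o[2])/d[2]
def tri(rs):
    A=sum(np.eye(3)-np.outer(d,d) for o,d in rs);b=sum((np.eye(3)-np.outer(d,d))@o for o,d in rs)
    p=np.linalg.solve(A,b);return p,[np.linalg.norm(np.cross(p-o,d)) for o,d in rs]
def proj(n,P):
    c=optics.calibration(n);q=np.array(c['R'])@P+np.array(c['t']);return c['fx']*q[0]/q[2]+c['cx'],c['fy']*q[1]/q[2]+c['cy']
E
python3 - <<'E'
from h import *
np.set_printoptions(precision=1,suppress=True)
T=lambda u,v:(u/3.6+225-.4,v/3.6+85-.4); S=lambda u,v:(u/3.4+205-.4,v/3.4+85-.4)
pts={'A farfront':((403,134),(312,137)),'B nearfront':((435,524),(514,373)),'lid near free corner':((143,525),(303,322)),'lid far free corner':((106,22),(72,30))}
for k,(a,b) in pts.items(): print(k,tri([ray('top',*T(*a)),ray('side',*S(*b))]))
for k,u in {'A':(403,134),'B':(435,524)}.items(): print(k,plane('top',*T(*u),85))
for u in ((405,513),(150,526)): print('rod top',plane('top',*T(*u),62))
for u in ((478,390),(290,490)): print('rod side',plane('side',*S(*u),62))
E
```

```text
A farfront (array([ 737.2, -142.3,   75.7]), [np.float64(1.1958389481026843), np.float64(1.1958389481028249)])
B nearfront (array([ 471.1, -161.7,   75.1]), [np.float64(2.4540065201313013), np.float64(2.4540065201313364)])
lid near free corner (array([449.6,  27.9, 283.9]), [np.float64(1.0579741543373362), np.float64(1.0579741543372825)])
lid far free corner (array([725.9,  51.3, 289.6]), [np.float64(1.4039010420992288), np.float64(1.4039010420991784)])
A [ 734.8 -140.    85. ]
B [ 471.6 -158.1   85. ]
rod top [ 480.9 -141.9   62. ]
rod top [470.6  27.4  62. ]
rod side [ 476.  -138.8   62. ]
rod side [465.1  22.5  62. ]
```

jog_arm --pt "26 53 0 0 0 7.4" --pt "26 53 0 0 0 7.4" --pt "26 53 0 0 0 7.4" --pt "26 53 0 0 0 7.4" --pt "26 53 0 0 0 7.4" --pt "26 53 0 0 0 7.4" --pt "26 53 0 0 0 7.4" --pt "26 53 0 0 0 7.4" --pt "26 53 0 0 0 7.4" --pt "26 40 0 0 0 7.4" --pt "0 0 0 0 0 0" --grip 1

```text
clock: 1.48
tool_pos: [474.4, -51.3, 225.1]
orientation: [[-0.108, 0.994, -0.006], [0.994, 0.108, 0.002], [0.003, -0.006, -1.0]]
contact_force: [-0.6, -0.2, 0.3]
grip_width: 85.1
```

```bash
python3 - <<'E'
from h import *
import cv2
np.set_printoptions(precision=3,suppress=True)
s=get_state();print(s['clock'],s['tool_pos'],s['orientation'],s['joint_positions'],s['contact_force'])
c=optics.calibration('wrist');cv2.imwrite('pics/w1.png',optics.get_image('wrist')[:,:,::-1]);print(c)
np.save('w1.npy',c,allow_pickle=True)
E
```

```text
1.475 [474.401 -51.323 225.144] [[-0.108  0.994 -0.006]
 [ 0.994  0.108  0.002]
 [ 0.003 -0.006 -1.   ]] [-15.679  -7.49  108.947   0.033  78.904 -21.876] [-0.649 -0.189  0.307]
{'fx': 322.49731862067006, 'fy': 322.49731862067006, 'cx': 277.44350658796884, 'cy': 206.52192460974197, 'R': array([[ 0.994,  0.107, -0.006],
       [ 0.104, -0.943,  0.317],
       [ 0.028, -0.316, -0.948]]), 't': array([-463.427, -137.01 ,  345.544])}
```

View pics/w1.png

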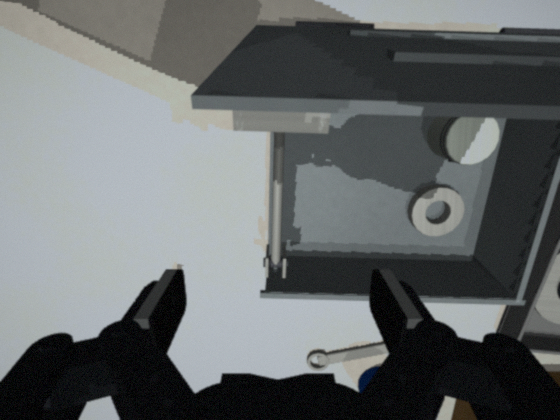

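The wrist view shows the rod running from about (280,135) down to its pivot between the cheeks near (276,266). The front wall's top edge runs (263,294)–(523,302). I'll cast these onto their planes.

```bash
python3 - <<'E'
from h import *
np.set_printoptions(precision=1,suppress=True)
c=np.load('w1.npy',allow_pickle=True).item()
o=0
for k,u,v,z in (('rodfar',279.5,140,62),('rodmid',277.5,200,62),('rodnear',276,250,62),('pivot',276,267,66),('front near',262,295,85),('front far',523,303,85),('lidcorner',194,98,286),('tabL',233,124,310),('tabR',329,126,310)):
    p,d=ray('wrist',u,v,c);print(k,p+d*(z-p[2])/d[2])
print(p)
E
```

```text
rodfar [469.2  -6.7  62. ]
rodmid [473.6 -65.5  62. ]
rodnear [ 478.  -120.3   62. ]
pivot [ 479.9 -138.    66. ]
front near [ 468.2 -161.    85. ]
front far [ 734.8 -140.7   85. ]
lidcorner [444.5  27.7 286. ]
tabL [457.4  24.7 310. ]
tabR [474.3  26.1 310. ]
[465.1  29.7 368.4]
```

jog_arm --pt "0 -9 -10 0 0 -1.9" --pt "0 0 -40 0 0 0" --pt "0 0 -40 0 0 0" --pt "0 0 -40 0 0 0" --pt "0 0 -30 0 0 0" --pt "0 0 -15 0 0 0" --pt "0 0 0 0 0 0"

```text
clock: 2.4
tool_pos: [468.3, -72.7, 42.1]
orientation: [[-0.045, 0.999, -0.009], [0.999, 0.045, -0.0], [0.0, -0.009, -1.0]]
contact_force: [-0.2, -0.6, 0.3]
grip_width: 85.7
```

jog_arm --pt "6 12 3 0 -0.5 1.7" --pt "0 0 0 0 0 0"

```text
clock: 2.65
tool_pos: [476.3, -61.1, 47.5]
orientation: [[-0.074, 0.997, 0.004], [0.997, 0.074, -0.001], [-0.002, 0.004, -1.0]]
contact_force: [-0.2, 0.5, 0.8]
grip_width: 85.7
```

jog_arm --pt "0 0 0 0 0 0" --pt "0 0 0 0 0 0" --pt "0 0 0 0 0 0" --pt "0 0 0 0 0 0" --pt "0 0 0 0 0 0" --pt "0 0 0 0 0 0" --grip 0 --newtons 30

```text
clock: 3.4
tool_pos: [474.3, -61.2, 49.3]
orientation: [[-0.077, 0.997, -0.001], [0.997, 0.077, -0.003], [-0.003, -0.001, -1.0]]
contact_force: [2.3, 1.0, -1.3]
grip_width: 9.1
```

jog_arm --pt "0 1 10.4 8 0.6 0" --pt "0 -0.4 10.5 8 0.6 0" --pt "0 -1.9 10.3 8 0.6 0" --pt "0 0 0 0 0 0"

```text
clock: 3.9
tool_pos: [474.6, -62.7, 80.5]
orientation: [[-0.074, 0.997, -0.03], [0.907, 0.079, 0.413], [0.414, 0.003, -0.91]]
contact_force: [-0.3, 1.4, 0.8]
grip_width: 8.4
```

jog_arm --pt "0.2 -3.3 9.9 8 0.6 0" --pt "0.3 -4.6 9.4 8 0.6 0" --pt "0.4 -5.9 8.7 8 0.6 0" --pt "0.4 -6.5 7.2 7.2 0.6 0" --pt "0 0 0 0 0 0"

```text
clock: 4.53
tool_pos: [476.0, -80.9, 113.7]
orientation: [[-0.045, 0.997, -0.067], [0.563, 0.081, 0.822], [0.825, -0.001, -0.565]]
contact_force: [-1.5, 0.3, 5.2]
grip_width: 8.9
```

```bash
python3 - <<'E'
from h import *
import cv2
np.set_printoptions(precision=3,suppress=True)
s=get_state();print(s['clock'],s['tool_pos'],s['joint_positions'])
a=optics.get_image('side')[:,:,::-1][60:270,200:380];cv2.imwrite('pics/s2.png',cv2.resize(a,None,fx=2.8,fy=2.8,interpolation=cv2.INTER_CUBIC))
E
```

```text
4.525 [475.967 -80.877 113.657] [-42.873  28.93   97.735  34.293  98.693 -56.704]
```

View pics/s2.png

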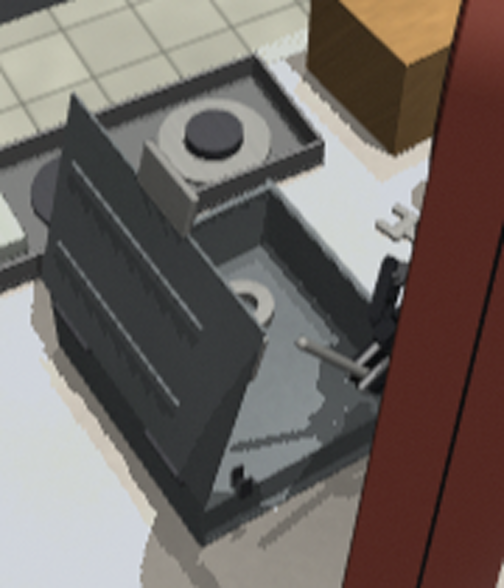

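The rod is up between the fingers, with its rounded tip at crop (300,342), or (306.8,181.9) in the full picture. I'll compute its angle in the rod's plane.

```bash
python3 - <<'E'
from h import *
ps=np.radians(4.35);ex=np.array([np.cos(ps),np.sin(ps),0]);ey=np.array([-np.sin(ps),np.cos(ps),0]);pv=np.array([480,-135,62.])
o,d=ray('side',306.8,181.9);p=o+d*((pv-o)@ex)/(d@ex);q=p-pv;print(p,q@ey,q[2],np.arctan2(q[2],q@ey),np.hypot(q@ey,q[2]))
for th in(.9,.97,1.03):print(th,proj('side',pv+194.6*(np.cos(th)*ey+[0,0,np.sin(th)])))
s=get_state();print(s['tool_pos']-18.7*s['orientation'][:,2])
E
```

```text
[471.1673537  -18.88491392 218.27556744] 116.45054253323693 156.2755674399774 0.9303990307963904 194.89171823084774
0.9 (np.float64(304.97336017456263), np.float64(183.8481049185849))
0.97 (np.float64(309.38941247853825), np.float64(179.44714101167617))
1.03 (np.float64(313.34937504793044), np.float64(175.73853546681588))
[477.22713393 -96.16278285 124.22061826]
```

jog_arm --pt "0.1 -1.4 1.6 1.6 0.1 0" --pt "0 0 0 0 0 0"

```text
clock: 4.82
tool_pos: [476.0, -81.6, 114.6]
orientation: [[-0.043, 0.997, -0.071], [0.547, 0.084, 0.833], [0.836, -0.003, -0.548]]
contact_force: [-1.0, -2.4, 3.6]
grip_width: 8.4
```

jog_arm --pt "0 0 0 0 0 0" --pt "0 0 0 0 0 0" --pt "0 0 0 0 0 0" --pt "2 -16 12 0 0 0" --pt "3 -25 17 0 0 0" --pt "3 -33 23 0 0 0" --pt "3 -33 23 0 0 0" --pt "0 0 20 0 0 0" --grip 1

```text
clock: 5.82
tool_pos: [486.2, -193.7, 214.1]
orientation: [[-0.042, 0.996, -0.073], [0.549, 0.084, 0.832], [0.835, -0.005, -0.55]]
contact_force: [0.2, 0.2, 0.7]
grip_width: 85.3
```

```bash
python3 - <<'E'
from h import *
import cv2
np.set_printoptions(precision=3,suppress=True)
s=get_state();print(s['clock'],s['tool_pos'],s['joint_positions'])
a=optics.get_image('side')[:,:,::-1][60:270,200:380];b=optics.get_image('top')[:,:,::-1][60:270,210:390]
f=lambda x:cv2.resize(x,None,fx=2.2,fy=2.2,interpolation=cv2.INTER_CUBIC)
cv2.imwrite('pics/s3.png',np.hstack([f(a),cv2.convertScaleAbs(f(b),alpha=1.8)]))
E
```

```text
5.825 [ 486.245 -193.724  214.089] [-49.213  30.635  82.989  32.191 113.597 -53.874]
```

View pics/s3.png

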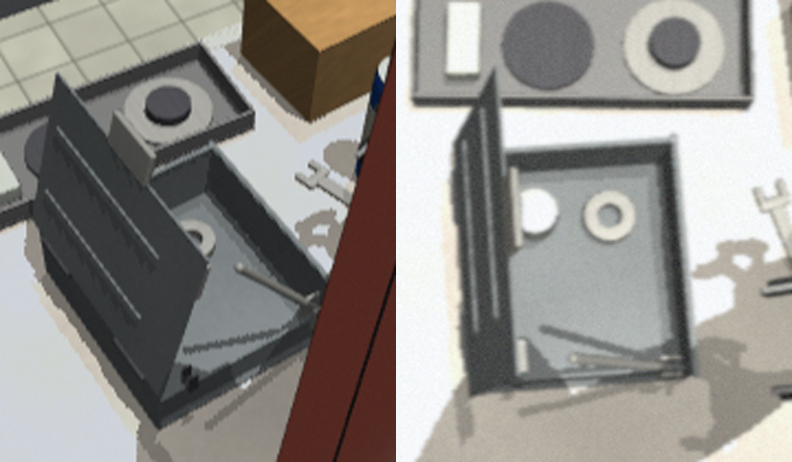

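```bash
cat >> h.py <<'E'
ps=np.radians(4.35);ex=np.array([np.cos(ps),np.sin(ps),0]);ey=np.array([-np.sin(ps),np.cos(ps),0]);pv=np.array([480,-135,62.]);C=pv+120*ex+95*ey-[0,0,62]
def box(p): q=p-C; return np.array([q@ex,q@ey,q[2]])
def wor(b): return C+b[0]*ex+b[1]*ey+np.array([0,0,b[2]])
def lidpt(a,r,x=0,n=0): return wor([x,120-r*np.cos(a)+n*np.sin(a),90+r*np.sin(a)+n*np.cos(a)])
E
python3 - <<'E'
from h import *
np.set_printoptions(precision=1,suppress=True)
def onx(n,u,v,x):
    o,d=ray(n,u,v);return box(o+d*((C+x*ex-o)@ex)/(d@ex))
for n,u,v in(('side',308.2-.3,180.9-.3),('top',290-.3,222.3-.3)):
    q=onx(n,u,v,-120);print('tip',q,np.arctan2(q[2]-62,q[1]+95))
for p in ((449.6,27.9,283.9),(725.9,51.3,289.6)):
    q=box(np.array(p));print(q,np.arctan2(q[2]-90,120-q[1]),np.hypot(q[2]-90,120-q[1]))
S=lambda u,v:(u/2.2+200-.3,v/2.2+60-.3)
for u,x in (((118,107),35),((156,138),-35),((151,184),-35),((112,148),35)):
    q=onx('side',*S(*u),x);print('tab',q,np.arctan2(q[2]-90,120-q[1]),np.hypot(q[2]-90,120-q[1]))
for a in (1.24,1.3,1.36):
    print(a,[proj('side',lidpt(a,r,x)) for r,x in((245,35),(245,-35))],[proj('top',lidpt(a,r,x)) for r,x in((245,35),(245,-35),(210,-140),(210,140))])
print('tab228@1.3',lidpt(1.3,228),C)
E
```

```text
tip [-120.    18.8  221.1] 0.9499216573917884
tip [-120.    19.2  244.3] 1.0111317583231698
[-138.    69.7  283.9] 1.3171556464242336 200.30882399228818
[139.3  72.1 289.6] 1.3353275386063774 205.26425048177282
tab [ 35.   58.4 325.8] 1.315252013984014 243.72162579756954
tab [-35.   58.5 347.6] 1.33662408788522 264.859279325891
tab [-35.   65.1 287.8] 1.3001336117699285 205.31278968187144
tab [ 35.   67.9 274. ] 1.2946285521318162 191.21956052337055
1.24 [(np.float64(260.76680737548355), np.float64(106.3877558095347)), (np.float64(278.34225907442413), np.float64(127.60033308542057))] [(np.float64(274.2129770453687), np.float64(136.22484828844605)), (np.float64(276.73242270144465), np.float64(172.62100788558035)), (np.float64(274.2655126140698), np.float64(230.97029173581433)), (np.float64(264.8236800660839), np.float64(90.40080058903138))]
1.3 [(np.float64(254.9497396591981), np.float64(107.51368807335335)), (np.float64(272.4733895182688), np.float64(128.91811193282047))] [(np.float64(266.7333675136313), np.float64(136.00018807999624)), (np.float64(269.17724913127915), np.float64(172.5890520777765)), (np.float64(267.9123783082526), np.float64(231.20639936097615)), (np.float64(258.713111332302), np.float64(90.02118943381996))]
1.36 [(np.float64(248.9712321504328), np.float64(108.99000946193956)), (np.float64(266.42604863347935), np.float64(130.58632125397543))] [(np.float64(259.05867634597683), np.float64(135.9169607111231)), (np.float64(261.4215098503397), np.float64(172.66602902278052)), (np.float64(261.4019279270799), np.float64(231.4875999956275)), (np.float64(252.46143753952225), np.float64(89.79137984011561))]
tab228@1.3 [588.   27.7 309.7] [592.4 -31.2   0. ]
```

```bash
cat >> h.py <<'E'
from scipy.spatial.transform import Rotation as Ro
def tgt(a,r):  # tool gripping tab: x=+ex, z toward hinge; grasp at r
    z=ey*np.cos(a)-np.array([0,0,np.sin(a)]);x=ex;return np.c_[x,np.cross(z,x),z],lidpt(a,r-18.7,0,-1.5)
def diff(Rt,pt):
    s=get_state();w=Ro.from_matrix(Rt@s['orientation'].T).as_rotvec(degrees=True);return pt-s['tool_pos'],w
E
python3 - <<'E'
from h import *
np.set_printoptions(precision=2,suppress=True)
R,p=tgt(1.32,330);print(R,p,diff(R,p))
E
```

```text
[[ 1.    0.07 -0.02]
 [ 0.08 -0.97  0.25]
 [ 0.   -0.25 -0.97]] [589.32  10.   391.19] (array([102.53, 202.2 , 175.96]), array([-37.3 ,  50.26, -75.13]))
```

jog_arm --pt "0 0 45 -3.7 5 -7.5" --pt "0 0 45 -3.7 5 -7.5" --pt "0 0 45 -3.7 5 -7.5" --pt "5 5 45 -3.7 5 -7.5" --pt "15 20 10 -3.7 5 -7.5" --pt "15 25 0 -3.7 5 -7.5" --pt "15 30 0 -3.7 5 -7.5" --pt "15 30 0 -3.7 5 -7.5" --pt "15 30 0 -3.7 5 -7.5" --pt "15 30 0 -3.7 5 -7.5" --pt "0 0 0 0 0 0"

```text
clock: 7.3
tool_pos: [577.8, -5.2, 399.6]
orientation: [[1.0, 0.024, -0.016], [0.027, -0.971, 0.238], [-0.009, -0.238, -0.971]]
contact_force: [0.9, 0.8, -1.2]
grip_width: 85.3
```

```bash
python3 - <<'E'
from h import *
np.set_printoptions(precision=2,suppress=True)
R,p=tgt(1.32,330);s=get_state();print(s['clock'],s['joint_positions'],s['contact_force'],s['tool_pos'],diff(R,p))
E
```

```text
7.3 [-15.93   4.7   79.57  13.19 100.19  74.4 ] [ 0.94  0.78 -1.19] [577.84  -5.23 399.58] (array([11.47, 15.23, -8.39]), array([ 0.61, -0.51,  2.78]))
```

Correct to the hover pose, then take a close wrist look at the tab.

jog_arm --pt "11 15 -8 0.6 -0.5 2.8" --pt "0 0 0 0 0 0"

```text
clock: 7.55
tool_pos: [588.4, 10.9, 389.2]
orientation: [[0.997, 0.08, -0.022], [0.083, -0.965, 0.249], [-0.001, -0.25, -0.968]]
contact_force: [-0.5, 0.1, -0.7]
grip_width: 85.3
```

```bash
python3 - <<'E'
from h import *
import cv2
np.set_printoptions(precision=2,suppress=True)
R,p=tgt(1.32,330);s=get_state();print(s['tool_pos'],diff(R,p))
c=optics.calibration('wrist');np.save('w2.npy',c,allow_pickle=True);cv2.imwrite('pics/w2.png',optics.get_image('wrist')[:,:,::-1])
for a in(1.26,1.32,1.38):print(a,[np.round(proj('wrist',lidpt(a,r,x,n))) for r,x,n in((245,35,2.5),(245,35,-5.5),(245,-35,2.5),(245,-35,-5.5),(210,140,0))])
E
```

```text
[588.4   10.93 389.2 ] (array([ 0.91, -0.93,  1.98]), array([-0.12, -0.08, -0.39]))
1.26 [array([294., 170.]), array([306., 170.]), array([292., 265.]), array([303., 264.]), array([295.,   1.])]
1.32 [array([271., 170.]), array([284., 170.]), array([271., 265.]), array([283., 265.]), array([276.,   0.])]
1.38 [array([249., 170.]), array([261., 170.]), array([251., 264.]), array([262., 265.]), array([257.,   0.])]
```

View pics/w2.png

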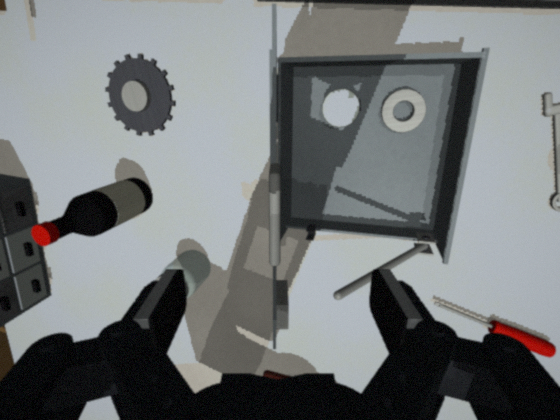

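The tab shows edge-on at columns 271–280, rows about 170–265. It sits midway between the fingers and matches a lid angle of 1.32. Next I descend along the lid.

jog_arm --pt "0 6 -25 0 0 0" --pt "-0.5 6 -25 0 0 0" --pt "-0.5 6 -24 0 0 0" --pt "-0.5 5 -19 0 0 0" --pt "0 0 0 0 0 0"

```text
clock: 8.22
tool_pos: [585.9, 27.8, 294.2]
orientation: [[0.997, 0.072, -0.018], [0.074, -0.966, 0.248], [0.0, -0.249, -0.968]]
contact_force: [0.7, 0.2, -0.4]
grip_width: 86.0
```

```bash
python3 - <<'E'
from h import *
np.set_printoptions(precision=2,suppress=True)
R,p=tgt(1.32,230);s=get_state();print(s['clock'],s['contact_force'],s['tool_pos'],diff(R,p))
E
```

```text
8.225 [ 0.7   0.2  -0.44] [585.89  27.81 294.24] (array([1.54, 6.94, 0.08]), array([-0.05,  0.01,  0.09]))
```

jog_arm --pt "1 7 0 0 0 0" --pt "0 0 0 0 0 0"

```text
clock: 8.48
tool_pos: [587.8, 34.4, 296.3]
orientation: [[0.997, 0.072, -0.015], [0.073, -0.966, 0.248], [0.003, -0.248, -0.969]]
contact_force: [-0.5, -0.1, 1.3]
grip_width: 85.6
```

jog_arm --pt "0 0 0 0 0 0" --pt "0 0 0 0 0 0" --pt "0 0 0 0 0 0" --pt "0 0 0 0 0 0" --pt "0 0 0 0 0 0" --pt "0 0 0 0 0 0" --grip 0 --newtons 40

```text
clock: 9.22
tool_pos: [588.7, 34.9, 298.6]
orientation: [[0.997, 0.073, -0.012], [0.074, -0.966, 0.249], [0.006, -0.249, -0.968]]
contact_force: [0.3, -0.0, 0.2]
grip_width: 7.2
```

```bash
python3 - <<'E'
from h import *
np.set_printoptions(precision=2,suppress=True)
s=get_state();q=box(s['tool_pos']);z=s['orientation'][:,2];print(q,np.arctan2(q[2]-90,120-q[1]),np.hypot(q[2]-90,120-q[1]),np.arctan2(-z[2],z@ey))
for a in(1.32,1.25,1.18,1.1,1.04,.98,.94,.92,.90): print(a,diff(*tgt(a,np.hypot(q[2]-90,120-q[1])+18.7)))
E
```

```text
[  1.24  66.19 298.56] 1.3182764382665408 215.38928958602727 1.3188854375174595
1.32 (array([-1.16, -1.18, -0.28]), array([-0.09,  0.37,  0.1 ]))
1.25 (array([ -0.06, -15.58,  -4.63]), array([3.91, 0.67, 0.11]))
1.18 (array([  1.01, -29.63,  -9.98]), array([7.91, 0.97, 0.12]))
1.1 (array([  2.19, -45.19, -17.28]), array([12.48,  1.31,  0.14]))
1.04 (array([  3.05, -56.45, -23.57]), array([15.91,  1.57,  0.15]))
0.98 (array([  3.87, -67.31, -30.51]), array([19.33,  1.82,  0.16]))
0.94 (array([  4.41, -74.31, -35.5 ]), array([21.62,  1.99,  0.17]))
0.92 (array([  4.67, -77.74, -38.1 ]), array([22.76,  2.08,  0.17]))
0.9 (array([  4.92, -81.11, -40.77]), array([23.9 ,  2.16,  0.17]))
```

jog_arm --pt "0 -7 -2 2 0.2 0" --pt "0 -7 -2.5 2 0.2 0" --pt "0.5 -7 -2.5 2 0.2 0" --pt "0.5 -7 -3 2 0.2 0" --pt "0.5 -7.5 -3.5 2.2 0.2 0" --pt "0.5 -7.5 -3.5 2.2 0.2 0" --pt "0 0 0 0 0 0"

```text
clock: 10.1
tool_pos: [592.4, -12.3, 279.7]
orientation: [[0.998, 0.064, -0.028], [0.07, -0.881, 0.467], [0.005, -0.468, -0.884]]
contact_force: [2.7, 0.3, -0.2]
grip_width: 7.5
```

```bash
cat > st.py <<'E'
from h import *
np.set_printoptions(precision=2,suppress=True)
s=get_state();q=box(s['tool_pos']);z=s['orientation'][:,2];print(s['clock'],s['contact_force'],s['wrist_torque'],s['grip_width'],q,np.arctan2(q[2]-90,120-q[1]),np.hypot(q[2]-90,120-q[1]),np.arctan2(-z[2],z@ey))
for a in(1.1,1.04,1,.98,.96,.94,.92,.90): print(a,*diff(*tgt(a,215.4+18.7)))
E
python3 st.py
```

```text
10.1 [ 2.7   0.32 -0.15] [ 0.35 -0.5   0.03] 7.5133463279757065 [  1.41  18.84 279.72] 1.0809379920151632 215.00654220744005 1.0840045763377177
1.1 [-1.57  2.01  1.56] [-0.94  0.23  0.34]
1.04 [-0.71 -9.25 -4.72] [2.49 0.48 0.35]
1 [ -0.16 -16.54  -9.28] [4.78 0.64 0.35]
0.98 [  0.11 -20.12 -11.67] [5.92 0.73 0.36]
0.96 [  0.38 -23.64 -14.13] [7.06 0.81 0.36]
0.94 [  0.65 -27.12 -16.66] [8.21 0.89 0.36]
0.92 [  0.91 -30.55 -19.26] [9.35 0.98 0.37]
0.9 [  1.16 -33.92 -21.93] [10.49  1.06  0.37]
```

jog_arm --pt "0 -5.5 -3 1.6 0.2 0.1" --pt "0 -5.5 -3 1.6 0.2 0.1" --pt "0 -5.5 -3.3 1.6 0.2 0.1" --pt "0 0 0 0 0 0"

```text
clock: 10.6
tool_pos: [593.7, -28.6, 269.9]
orientation: [[0.997, 0.065, -0.038], [0.075, -0.835, 0.545], [0.004, -0.546, -0.838]]
contact_force: [2.5, -0.3, 0.1]
grip_width: 7.2
```

```bash
python3 st.py; python3 - <<'E'
from h import *
import cv2
a=optics.get_image('side')[:,:,::-1][60:270,200:380];b=optics.get_image('top')[:,:,::-1][60:270,210:390]
f=lambda x:cv2.resize(x,None,fx=2.2,fy=2.2,interpolation=cv2.INTER_CUBIC)
cv2.imwrite('pics/s4.png',np.hstack([f(a),cv2.convertScaleAbs(f(b),alpha=1.8)]))
E
```

```text
10.6 [ 2.54 -0.3   0.09] [ 0.15 -0.45 -0.28] 7.23532682993319 [  1.45   2.5  269.87] 0.9921492225026761 214.84584694528863 0.9927197380347573
1.1 [-2.85 18.29 11.42] [-6.14 -0.26  0.05]
1.04 [-1.99  7.03  5.13] [-2.72 -0.    0.06]
1 [-1.44 -0.26  0.57] [-0.43  0.17  0.06]
0.98 [-1.16 -3.83 -1.82] [0.71 0.26 0.07]
0.96 [-0.9  -7.36 -4.28] [1.85 0.35 0.07]
0.94 [ -0.63 -10.83  -6.81] [3.   0.43 0.07]
0.92 [ -0.37 -14.26  -9.41] [4.14 0.52 0.07]
0.9 [ -0.11 -17.63 -12.07] [5.28 0.6  0.07]
```

View pics/s4.png

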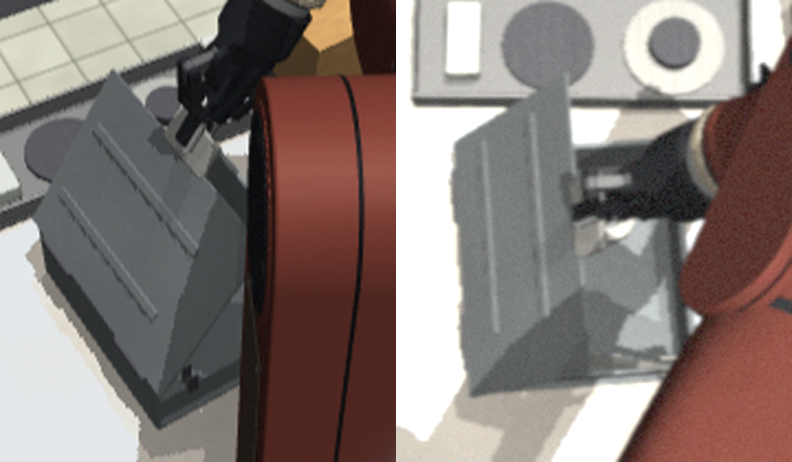

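The lid is held by its tab at about 0.99, and the rod tip is hidden beneath it. I'll lower in small steps and watch the force.

jog_arm --pt "-0.3 -2.5 -1.6 0.8 0.1 0" --pt "-0.3 -2.5 -1.6 0.8 0.1 0" --pt "0 0 0 0 0 0"

```text
clock: 11.08
tool_pos: [594.0, -32.5, 267.2]
orientation: [[0.997, 0.065, -0.039], [0.076, -0.82, 0.567], [0.005, -0.569, -0.823]]
contact_force: [3.2, -1.6, -1.8]
grip_width: 7.6
```

jog_arm --pt "0 -2 -1.4 0.6 0.1 0" --pt "0 0 0 0 0 0"

```text
clock: 11.32
tool_pos: [594.2, -34.4, 265.8]
orientation: [[0.997, 0.065, -0.04], [0.076, -0.814, 0.576], [0.005, -0.577, -0.816]]
contact_force: [3.7, 0.0, -2.0]
grip_width: 7.4
```

```bash
python3 st.py
```

```text
11.325 [ 3.71  0.03 -1.97] [-0.28 -0.6  -0.49] 7.4330062911337365 [  1.46  -3.38 265.8 ] 0.9588357031077529 214.77643620044705 0.9551738406847358
1.1 [-3.3  24.16 15.49] [-8.3  -0.35 -0.03]
1.04 [-2.44 12.9   9.2 ] [-4.87 -0.09 -0.02]
1 [-1.89  5.61  4.64] [-2.58  0.09 -0.02]
0.98 [-1.62  2.04  2.25] [-1.44  0.18 -0.02]
0.96 [-1.35 -1.49 -0.21] [-0.3   0.26 -0.01]
0.94 [-1.08 -4.96 -2.74] [ 0.85  0.35 -0.01]
0.92 [-0.82 -8.39 -5.34] [ 1.99  0.44 -0.01]
0.9 [ -0.57 -11.76  -8.  ] [ 3.13  0.52 -0.  ]
```

jog_arm --pt "-0.6 -2 -1.4 0.6 0.1 0" --pt "0 0 0 0 0 0"

```text
clock: 11.58
tool_pos: [594.3, -36.3, 264.5]
orientation: [[0.997, 0.065, -0.04], [0.076, -0.808, 0.585], [0.006, -0.586, -0.81]]
contact_force: [3.3, -0.1, -1.1]
grip_width: 7.2
```

jog_arm --pt "-0.3 -2 -1.4 0.6 0.1 0" --pt "0 0 0 0 0 0"

```text
clock: 11.82
tool_pos: [594.4, -37.3, 263.8]
orientation: [[0.997, 0.065, -0.04], [0.076, -0.8, 0.595], [0.006, -0.597, -0.802]]
contact_force: [3.3, 0.9, -0.7]
grip_width: 7.3
```

```bash
python3 st.py
```

```text
11.825 [ 3.31  0.88 -0.75] [-0.5  -0.44 -0.43] 7.317586179027791 [  1.49  -6.25 263.75] 0.9424369757338181 214.77785280511404 0.9314029983549907
1.1 [-3.55 27.02 17.53] [-9.66 -0.37 -0.06]
1.04 [-2.69 15.76 11.25] [-6.23 -0.11 -0.05]
1 [-2.14  8.47  6.69] [-3.95  0.07 -0.04]
0.98 [-1.87  4.89  4.3 ] [-2.8   0.15 -0.04]
0.96 [-1.6   1.37  1.84] [-1.66  0.24 -0.04]
0.94 [-1.33 -2.11 -0.69] [-0.52  0.33 -0.03]
0.92 [-1.07 -5.53 -3.29] [ 0.62  0.41 -0.03]
0.9 [-0.82 -8.91 -5.96] [ 1.77  0.5  -0.03]
```

jog_arm --pt "-0.5 -2.5 -1.8 0 0 0" --pt "0 0 0 0 0 0"

```text
clock: 12.08
tool_pos: [594.4, -37.4, 263.7]
orientation: [[0.997, 0.068, -0.04], [0.078, -0.797, 0.599], [0.009, -0.6, -0.8]]
contact_force: [2.9, 0.1, -1.3]
grip_width: 7.5
```

jog_arm --pt "0 -2.5 -1.8 0 0 0" --pt "0 0 0 0 0 0"

```text
clock: 12.32
tool_pos: [594.4, -37.4, 263.7]
orientation: [[0.997, 0.071, -0.041], [0.081, -0.794, 0.602], [0.01, -0.603, -0.797]]
contact_force: [5.0, 1.2, -1.4]
grip_width: 7.3
```

```bash
python3 st.py|head -1
```

```text
12.325 [ 5.04  1.25 -1.41] [-0.93 -0.38 -0.68] 7.3175134759320075 [  1.48  -6.36 263.72] 0.9419423639299861 214.81038312935897 0.9230851271361156
```

The lid won't go below 0.942, inside the propped range. I'll ease the jaws open a little first, so they would still catch the lid if it isn't carried.

jog_arm --pt "0 0 0 0 0 0" --pt "0 0 0 0 0 0" --pt "0 0 0 0 0 0" --pt "0 0 0 0 0 0" --grip 0.3

```text
clock: 12.82
tool_pos: [592.3, -37.9, 263.0]
orientation: [[0.997, 0.069, -0.046], [0.083, -0.794, 0.602], [0.005, -0.604, -0.797]]
contact_force: [-0.2, -0.1, -0.3]
grip_width: 25.5
```

```bash
python3 st.py|head -1;  python3 - <<'E'
from h import *
import cv2
a=optics.get_image('side')[:,:,::-1][60:270,200:380];b=optics.get_image('wrist')[:,:,::-1]
cv2.imwrite('pics/s5.png',np.hstack([cv2.resize(a,(360,420),interpolation=cv2.INTER_CUBIC),b[:,120:]]))
E
```

```text
12.825 [-0.17 -0.13 -0.32] [-0.32 -0.04  0.05] 25.49278004057363 [ -0.65  -6.65 263.04] 0.9389562273924222 214.43620698884433 0.9225118250959153
```

View pics/s5.png

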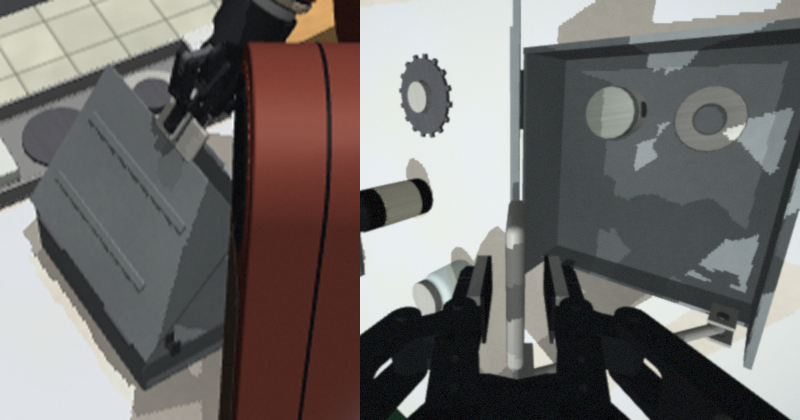

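The wrist view shows the tab standing free and centred between the part-open jaws, with contact force about 0, and the rod running up from its pivot to the lid. The rod carries the lid. I'll open fully and retreat along the tool axis.

jog_arm --pt "0 0 0 0 0 0" --pt "0 0 0 0 0 0" --pt "0 0 0 0 0 0" --pt "1 -12 16 0 0 0" --pt "1 -15 20 0 0 0" --pt "1 -15 20 0 0 0" --pt "1 -15 20 0 0 0" --pt "1 -15 20 0 0 0" --pt "1 -15 20 0 0 0" --pt "1 -15 20 0 0 0" --pt "0 -20 30 0 0 0" --pt "0 0 0 0 0 0" --grip 1

```text
clock: 14.42
tool_pos: [598.7, -169.8, 444.5]
orientation: [[0.997, 0.072, -0.039], [0.081, -0.799, 0.596], [0.012, -0.598, -0.802]]
contact_force: [0.6, -0.1, 0.7]
grip_width: 85.6
```

jog_arm --pt "0 -40 20 0 0 0" --pt "0 -50 0 0 0 0" --pt "0 -50 0 0 0 0" --pt "0 -50 0 0 0 0" --pt "0 -50 0 0 0 0" --pt "0 0 0 0 0 0" --pt "0 0 0 0 0 0"

```text
clock: 15.3
tool_pos: [600.4, -402.2, 459.5]
orientation: [[0.997, 0.069, -0.043], [0.081, -0.793, 0.603], [0.008, -0.605, -0.796]]
contact_force: [-0.2, 0.6, 0.5]
grip_width: 85.5
```

```bash
python3 st.py|head -1;  python3 - <<'E'
from h import *
import cv2
a=optics.get_image('side')[:,:,::-1][60:270,200:380];b=optics.get_image('top')[:,:,::-1][60:270,210:390]
f=lambda x:cv2.resize(x,None,fx=2.2,fy=2.2,interpolation=cv2.INTER_CUBIC)
cv2.imwrite('pics/s6.png',np.hstack([f(a),cv2.convertScaleAbs(f(b),alpha=1.8)]))
for al in(.9,.94,.98): print(al,[(n,np.round((np.array(proj(n,lidpt(al,210,x)))-o)*2.2)) for n,o in(('side',(200,60)),('top',(210,60))) for x in(140,-140)])
E
```

```text
15.3 [-0.15  0.57  0.53] [-0.27  0.01  0.02] 85.53949899977655 [ -20.22 -370.56  459.48] 0.6455347942701763 614.1329965127303 0.9210996096730918
0.9 [('side', array([126.,  67.])), ('side', array([276., 246.])), ('top', array([188.,  77.])), ('top', array([211., 375.]))]
0.94 [('side', array([120.,  66.])), ('side', array([271., 246.])), ('top', array([181.,  76.])), ('top', array([204., 375.]))]
0.98 [('side', array([115.,  65.])), ('side', array([265., 246.])), ('top', array([174.,  74.])), ('top', array([196., 375.]))]
```

View pics/s6.png

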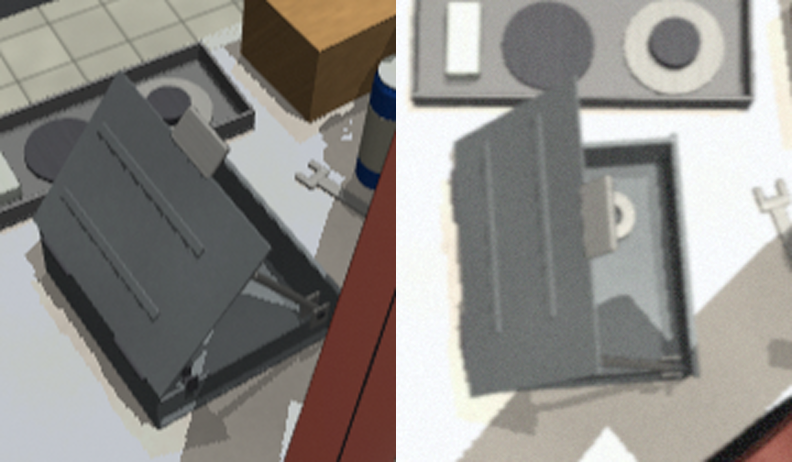

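The lid stands unaided at about 0.94: its corners, at side (123,73) and (270,246) and top (180,78), match the prediction. The rod runs from its pivot up under the lid, and the arm is clear.

```bash
python3 -c "
from station import workorder;print(workorder.job_done())"
```

```text
the job is handed in; nothing more can be done
None
```

The rod now carries the lid, and I have handed the job in at about 15 s on the robot's clock, against the 51 s limit.

- **Rod:** I pinched it about 75 mm from its pivot and swung it up with the lid still wide open at about 1.32 rad. I left it at about 0.95–0.97 rad. The side camera read 0.95 and the top camera 1.01; I trusted the side view more.
- **Lid:** I gripped the pull tab and lowered the lid under control until it would go no further, at about 0.94 rad.
- **Release:** I opened the jaws a little first; contact force was near zero and the tab stood free between the fingers. Then I opened fully and backed away.

**Last checks:** with the arm clear, the lid's corners in both cameras matched about 0.94 rad, inside the expected 0.90–0.98, and the rod ran up under the lid. I could not see the tip in the slot directly because the lid hides it. I judged it seated from the resting angle, the firm stop and the lid standing after release. The piston is hidden under the lid in that last view; it was still in place just before I released. I saw no sign that any other part or tool had moved, and forces stayed at about 5 N or below in the readings I took.

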